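Put the dry board back in the rack

ROBOT

A 6-joint arm with a two-finger parallel gripper is mounted at the origin on the work surface. World frame = base frame: x ahead of the robot, y to its left, z up, the work surface at z = 0. Lengths are in m, angles in rad, forces in N, time in s.
With the tool pointing down it reaches from about 0.375 to 0.975 m from the base axis. Payload 3.8 kg.
Tool frame: the origin (TCP) lies at the centre of the arm's flange, where the gripper is bolted on; the fingertips stand 173 mm ahead of it and the grasp point (between the pads) lies 155 mm ahead of it (bot.tip_reach is the distance from the TCP to the fingertips, in m); z points along the fingers, y is the line along which they close (so a half turn about z gives the same grasp; the last joint's range is limited). The gripper opens to 85 mm and grips with 20 to 120 N. Pads are 22 mm wide; open, the fingers measure 114 mm over their backs; the gripper's body (76 mm by 85 mm) begins 54 mm behind the grasp point. The pads swing forward as they close: fully open they stand 13 mm farther back than shut.
Start: joints at [1.293, 0.264, 1.604, -0, 1.274, -0.037], TCP at [0.161, 0.656, 0.405] pointing down, gripper open.
Joint ranges: [-2.63, 2.63], [-0.94, 2.18], [0.31, 2.57], [-1.31, 4.45], [0, 2.66], [-2.55, 2.55]. Speed limits (rad/s): [2.57, 2.57, 3.14, 3.14, 3.14, 3.14].

INTERFACE

Orientations are given as a rotation vector (axis times angle).
In Python, from workcell import bot gives the robot as it stands.
- The arm moves only by the tool drive_tool, never from a script. Its arguments are lists of equal length, an entry for each row: "claw": the finger opening in mm, from 0 to 85.4; "slide": the shift along the world's x, y, z each as a share of 0.5 m, from -1 to 1, a list of three; "yaw": the turn about the world's z as a share of 180 degrees, from -1 to 1. A call has 1 to 8 rows; each row is the pose to reach, as a shift and turn from the pose commanded when the call began, turning the shorter way round; what a row does not reach only later rows make up. A row lasts 1/12 s, in which the tool goes at most 41.7 mm and 7.16 degrees, less where a joint would pass 70% of its speed; a pose out of reach is approached as far as the arm can. A call with a number of a shift or a turn outside -1 to 1 is refused whole. A call with a gripper value outside its range is refused whole. The fingers move at their own pace and stop on an object; "newtons" is the grip in N (left out, the last holds). Time passes only in rows, so rows that repeat a pose let the fingers close. It gives the time, the measured TCP pose, the force, the opening and the grip force at its end, in the units of the state.
- bot.read_state(): the state, without advancing time (a new reading comes with each control period).
- bot.read_camera(name): name is "scene" or "top"; returns a dict with "color" (480x640x3 uint8, red, green, blue), "depth" (480x640 float32, m along the optical axis (not along the pixel's ray), 0 where there is no reading), "mtx" (3x3 intrinsics, pixels), "k1" (the pictures are not rectified: a ray, as slopes to the right and down, at radius r is drawn at 1 + k1 r^2 times it, then the intrinsics apply), "eye" and "rotation" of the camera in the world. Camera axes: x right, y up, looking along -z (the intrinsics and any distortion apply to the point x, -y, -z); pixel columns grow to the right and rows downward; lengths in m; the calibration is good to about 2 mm. A picture is of the moment at which its call begins.
- bot.finish_job(): hands the job in; it is judged then, once.
The state is a dict: "time": time; "q": joint angles; "joint_vel": joint speeds; "joint_torque": joint torques, N m; "tool_pos": TCP position; "tcp_rot": TCP orientation; "wrist_force": force on the tool from outside, world axes, zero at the start; "torque": the same for the moment, N m; "width": opening from 0.0 (shut) to 1.0 (fully open); "grip_force": force on a finger pad.
Only numpy, scipy, OpenCV 4.12 (cv2) and the standard library are available. Lean on these libraries where they do the work, as an engineer would, in place of code of your own. Each camera call takes 0.05 s, during which the arm holds its last target. There are 200 camera calls.

TASK

Lift the red board up off the two prongs of the drying stand, and stand it on its lower edge, hand opening up, in the empty slot with the red marker in the board rack. Lower it all the way to the slot's floor, roughly centred along the slot, before letting go, and leave the other boards and the jars where they are.

Things in the scene. Friction and masses are not known exactly. Their poses are not given: they have to be found in the camera images.
- red_board: small red plastic chopping board, 0.16 to 0.32 kg, 160 mm wide (its y), 130 tall (z), 12 thick (x). Hand opening 96 wide, 34 tall, centred across the width; bar above it 24 tall, plate below it 72 tall. Origin: middle of the lower edge, z up to the bar. It hangs upright, bar on the two prongs, lower edge 94 mm and top 224 mm above the table.
- stand: fixed drying stand: dark base plate (x 0 to +130 mm, 170 wide, 8 thick), blue 22 mm post at x = +75, two steel prongs pointing along its -x. Nothing on it is higher than 212 mm. Origin: on the table under the hanging board, which is within 6 mm of it in x and y and square to x.
- prongs (a point): midway between the prongs, level with their tops, 200 mm above the stand's origin. Prongs: 8 mm thick, at the stand's y = -34 and +34 mm, from a cross bar at x = +75 to x = -34, where the ends turn up to 212 mm above the table. To free the board raise it 13 to 25 mm, then move it 45 mm or more along the stand's -x.
- rack: fixed rack: white base 150 (x) by 190 (y) by 12 mm, origin on the table under its centre. Three slots along x, at y = -60, 0, +60 mm. Each slot is the 18 mm gap between two steel wire hoops, 6 mm thick, 116 long, tops 65 mm above the table, 53 above the slot floor (top of the base).
- red_tag: red marker (look only) of the one empty slot: a strip on the slot floor and a tab on either end of the base. Origin: centre of the slot's floor, 12 mm above the table; its y runs along the slot, its x across the slot, z up.
- blue_board: blue board standing in one of the other slots, 160 mm wide (its y), 130 tall (z), 12 thick (x). Hand opening 96 wide, 34 tall, centred across the width; bar above it 24 tall, plate below it 72 tall. Origin: middle of the lower edge, z up to the bar.
- green_board: green board standing in the remaining slot, 160 mm wide (its y), 130 tall (z), 12 thick (x). Hand opening 96 wide, 34 tall, centred across the width; bar above it 24 tall, plate below it 72 tall. Origin: middle of the lower edge, z up to the bar.
- jar0: closed glass jar with a black lid, 66 mm across and 95 mm tall, a bystander; origin: centre of its underside
- jar1: closed glass jar with a black lid, 66 mm across and 95 mm tall, a bystander; origin: centre of its underside

How it is judged:
On the way:
1. the red board is off the prongs and held up clear of them ((horizontal distance between red_board and stand above 0.06 m or height (world z) of red_board above 0.2 m) and height (world z) of red_board above 0.04 m and contact force between red_board and the fingers above 0.3 N and contact force between red_board and stand below 0.1 N), for 0.2 s.
At the end, for the whole second after the job is handed in: Red board on the marked slot's floor (8 mm), within 9 mm across and 40 mm along it, in line (0.2 rad), leaning under 0.25 rad, opening up, at rest, released. Other boards within 20 mm of their start, leaning under 0.25 rad; jars upright (0.2 rad), within 40 mm of their start (x of red_board in the frame of red_tag between -0.009 and 0.009 m and y of red_board in the frame of red_tag between -0.04 and 0.04 m and z of red_board in the frame of red_tag between -0.008 and 0.008 m and angle between each of red_board, blue_board, green_board's own z axis and vertical below 0.25 rad and angle between the x axis of red_board and the x axis of red_tag, either way round below 0.2 rad and linear speed of red_board below 0.03 m/s and angular speed of red_board below 0.2 rad/s and contact force between red_board and the fingers below 0.1 N and distance of each of blue_board, green_board from where it was at the start of the episode below 0.02 m and distance of each of jar0, jar1 from where it was at the start of the episode below 0.04 m and angle between each of jar0, jar1's own z axis and vertical below 0.2 rad); the robot touches nothing.
It fails at once if the red board is let go over the rack while its lower edge is more than 15 mm above the slot's floor (horizontal distance between red_board and red_tag below 0.08 m and z of red_board in the frame of red_tag above 0.015 m and contact force between red_board and the fingers below 0.05 N).
It fails at once if the blue or green board is moved more than 40 mm (distance of any of blue_board, green_board from where it was at the start of the episode above 0.04 m).
It fails at once if a jar is tipped over (angle between any of jar0, jar1's own z axis and vertical above 0.6 rad).
It also fails if it takes over 59 s, if anything falls off the work surface, if the arm or the gripper's body presses on something with over 40 N, if the wrist force passes 120 N, or if a joint passes its speed limit or range.

## Working session

There is one attempt and no reset: what is moved stays moved. The work goes in short steps, Python scripts to look and compute and a tool call to move; the robot and the scene stay as the last step left them, time stands still between calls to the robot, and variables do not carry over. Pictures are saved under pics/ and viewed, at most 10 in all, crops included, and the job is handed in when it is done.

Besides the shell and the picture viewer there is one more tool, called after "Emit:" as name([rows], argument=value, ...), one row to a line, values as JSON. drive_tool: Moves the arm, as the interface text tells. Shift numbers are shares of 0.5 m and turn numbers shares of 180 degrees, none past 1 either way. Its arguments: {"type":"object","properties":{"claw":{"type":"array","items":{"type":"number"}},"slide":{"type":"array","items":{"type":"array","items":{"type":"number"}}},"yaw":{"type":"array","items":{"type":"number"}},"newtons":{"type":"number"}},"required":["claw","slide","yaw"]}

```bash
mkdir -p pics; cat > h.py <<'E'
import numpy as np, cv2
from workcell import bot
def cloud(c):
    K=np.array(c['mtx']); d=c['depth']
    v,u=np.mgrid[0:480,0:640]
    x=(u-K[0,2])/K[0,0]; y=(v-K[1,2])/K[1,1]
    xu,yu=x.copy(),y.copy()
    for _ in range(10):
        f=1+c['k1']*(xu**2+yu**2); xu=x/f; yu=y/f
    p=np.stack([xu*d,-yu*d,-d],-1)
    R=np.array(c['rotation'])
    w=p@R.T+np.array(c['eye']); w[d==0]=np.nan
    return w
def masks(c):
    h=cv2.cvtColor(c['color'],cv2.COLOR_RGB2HSV); H,S,V=h[...,0],h[...,1],h[...,2]
    s=(S>110)&(V>50)
    return dict(red=s&((H<8)|(H>172)),green=s&(H>40)&(H<85),blue=s&(H>95)&(H<130))
def save(c,n): cv2.imwrite(f'pics/{n}.png',c['color'][...,::-1])
E
python3 - <<'E'
from h import *
for n in('scene','top'):
    c=bot.read_camera(n); save(c,n); w=cloud(c); print(n,c['eye'],c['mtx'],c['k1'],np.array(c['rotation']).round(3).tolist())
    for k,m in masks(c).items():
        N,L,st,ce=cv2.connectedComponentsWithStats(m.astype(np.uint8))
        for i in range(1,N):
            if st[i,4]>40:
                p=w[L==i]; print(k,st[i],np.nanmin(p,0).round(3),np.nanmedian(p,0).round(3),np.nanmax(p,0).round(3))
print(bot.read_state())
E
```

```text
Traceback (most recent call last):
  File "h.py", line 12, in cloud
    w=p@R.T+np.array(c['eye']); w[d==0]=np.nan
      ~~~~~^~~~~~~~~~~~~~~~~~~
ValueError: operands could not be broadcast together with shapes (480,640) (3,)
```

```bash
sed -i "s/R=np.array(c\['rotation'\])/R=cv2.Rodrigues(np.array(c['rotation'],float))[0]/" h.py
python3 - <<'E'
from h import *
for n in('scene','top'):
    c=bot.read_camera(n); save(c,n); w=cloud(c); print(n,c['eye'],c['mtx'],c['k1'],c['rotation'])
    for k,m in masks(c).items():
        N,L,st,ce=cv2.connectedComponentsWithStats(m.astype(np.uint8))
        for i in range(1,N):
            if st[i,4]>40:
                p=w[L==i]; print(k,st[i],np.nanmin(p,0).round(3),np.nanmedian(p,0).round(3),np.nanmax(p,0).round(3))
print(bot.read_state())
E
```

```text
scene [ 0.86924537 -0.25052577  0.75649347] [[446.52227889   0.         319.30763298]
 [  0.         446.52227889 234.49188706]
 [  0.           0.           1.        ]] -0.11000178841488308 [0.54046547 0.24488865 0.77344689]
red [ 342  110   76   87 2242] [ 0.379  0.128 -0.001] [0.534 0.176 0.191] [0.555 0.481 0.227]
red [375 140  34  30 559] [0.533 0.2   0.1  ] [0.546 0.244 0.147] [0.554 0.282 0.171]
red [186 303  50  57 511] [ 0.453 -0.21   0.01 ] [ 0.528 -0.2    0.014] [ 0.592 -0.193  0.066]
green [ 191  244   74   95 1437] [ 0.444 -0.147  0.02 ] [ 0.539 -0.144  0.131] [ 0.603 -0.135  0.146]
blue [ 8  0 20 33 81] [-1.416 -0.018 -0.301] [-1.403  0.03  -0.21 ] [-0.957  0.037  0.037]
blue [ 233    0   53   49 1579] [-0.978  0.365 -0.49 ] [-0.09   0.416  0.057] [-0.002  1.066  0.077]
blue [ 0  6  9 19 92] [-1.421 -0.049 -0.224] [-1.404 -0.027 -0.192] [-1.385 -0.014 -0.139]
blue [ 43  64  23  37 123] [-1.417 -0.02  -0.719] [-1.404  0.031 -0.587] [-0.956  0.039 -0.294]
blue [ 30  69  17  23 158] [-1.423 -0.048 -0.613] [-1.404 -0.03  -0.547] [-1.388 -0.013 -0.48 ]
blue [483  93  52  57
[... 1034 characters left out ...]

{'time': 0.15, 'q': array([ 1.29309995e+00,  2.64572204e-01,  1.60508221e+00,  2.25266102e-05,
        1.27366375e+00, -3.68750320e-02]), 'joint_vel': array([-8.22112369e-04, -1.66912811e-03, -4.92934418e-03, -2.01452503e-05,
       -9.96113457e-04,  5.97481832e-04]), 'joint_torque': array([-3.49191805e-04, -5.15906775e+01, -3.67962921e+01, -1.06298787e-04,
        7.95095373e-03,  2.55569773e-05]), 'tool_pos': array([0.16089687, 0.65527074, 0.40364124]), 'tcp_rot': array([-3.77343002e-01, -3.11855379e+00,  2.67141710e-03]), 'wrist_force': array([-0.23525183,  0.50611437,  0.63731657]), 'torque': array([ 0.02405685,  0.00475339, -0.00614453]), 'grip_force': 0.0, 'width': 1.0011600892869603}
```

View pics/scene.png

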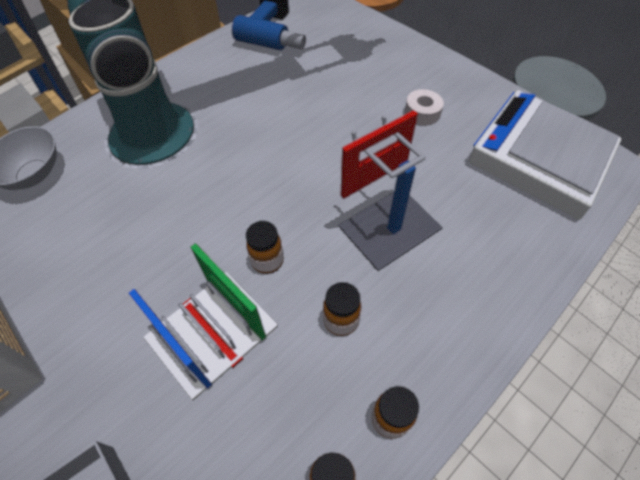

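View pics/top.png

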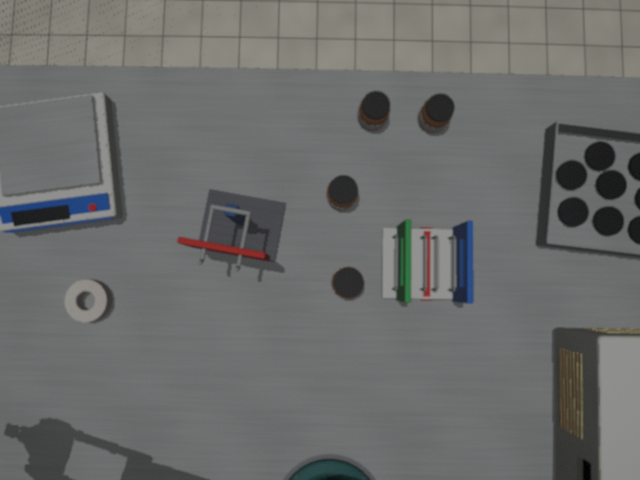

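```bash
cat >> h.py <<'E'
def cast(c,uv,z):
    K=np.array(c['mtx']); uv=np.asarray(uv,float)
    x=(uv-[K[0,2],K[1,2]])/[K[0,0],K[1,1]]; s=x.copy()
    for _ in range(10): s=x/(1+c['k1']*(s**2).sum(-1,keepdims=True))
    R=cv2.Rodrigues(np.array(c['rotation'],float))[0]; e=np.array(c['eye'])
    r=np.c_[s[:,0],-s[:,1],-np.ones(len(s))]@R.T
    return e+r*((z-e[2])/r[:,2])[:,None]
def rect(p):
    (cx,cy),(a,b),t=cv2.minAreaRect(p[:,:2].astype(np.float32)*1000)
    if a<b: a,b,t=b,a,t+90
    return [round(float(v),1) for v in(cx,cy,a,b,(t+90)%180-90)]
def top_rect(c,col,z,lo,hi,box):
    w=cloud(c); m=masks(c)[col]&(w[...,2]>lo)&(w[...,2]<hi)
    m&=(w[...,0]>box[0])&(w[...,0]<box[1])&(w[...,1]>box[2])&(w[...,1]<box[3])
    v,u=np.nonzero(m); p=cast(c,np.c_[u,v],z); return len(u),rect(p)
E
python3 - <<'E'
from h import *
for n in('top','scene'):
    c=bot.read_camera(n); print(n)
    print('redboard',top_rect(c,'red',.224,.214,.25,(.45,.62,.1,.32)))
    print('green',top_rect(c,'green',.142,.130,.16,(.4,.65,-.2,-.08)))
    print('blue',top_rect(c,'blue',.142,.130,.16,(.4,.65,-.3,-.2)))
    print('tag',top_rect(c,'red',.012,-.01,.03,(.4,.65,-.24,-.15)))
    h=cv2.cvtColor(c['color'],cv2.COLOR_RGB2HSV); w=cloud(c)
    m=(h[...,2]<60)&(w[...,2]>.08)&(w[...,2]<.11)&(w[...,0]>.3)
    N,L,st,ce=cv2.connectedComponentsWithStats(m.astype(np.uint8))
    for i in range(1,N):
        if st[i,4]>100: print('jar',cast(c,ce[i:i+1],.095).round(3))
c=bot.read_camera('top')
cv2.imwrite('pics/crop.png',cv2.resize(c['color'][190:320,170:490,::-1],(800,325),interpolation=cv2.INTER_CUBIC))
E
```

```text
top
redboard (584, [534.5, 208.1, 159.4, 12.0, 80.9])
green (439, [521.7, -136.6, 156.0, 11.1, -0.4])
blue (591, [522.0, -256.1, 156.2, 13.6, -0.2])
tag (163, [521.4, -199.1, 134.9, 10.7, 0.2])
jar [[ 0.84  -0.078  0.095]]
jar [[ 0.838 -0.209  0.095]]
jar [[ 0.664 -0.014  0.095]]
jar [[ 0.478 -0.028  0.095]]
scene
redboard (712, [538.8, 204.0, 163.6, 19.1, 81.0])
green (720, [525.1, -142.2, 163.0, 13.3, -0.2])
blue (772, [524.8, -260.0, 163.9, 12.1, -0.2])
tag (529, [527.1, -198.0, 148.8, 20.0, -2.3])
jar [[ 0.484 -0.033  0.095]]
jar [[ 0.669 -0.019  0.095]]
jar [[ 0.844 -0.083  0.095]]
jar [[ 0.835 -0.207  0.095]]
```

View pics/crop.png

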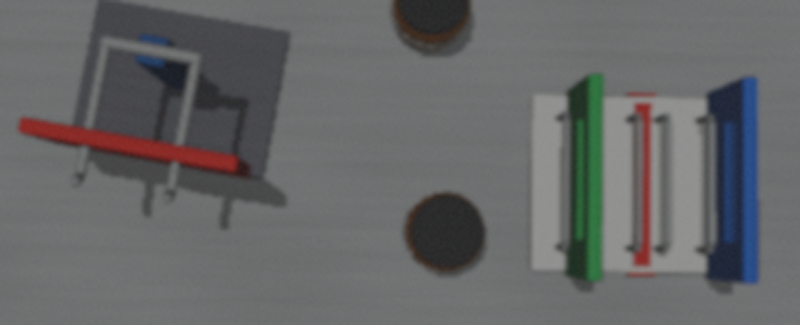

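```bash
python3 - <<'E'
from h import *
c=bot.read_camera('top')
print(c['color'][243:285,380:476].mean(0).round().astype(int)[::1].tolist())
print(cast(c,[[429,263],[426.4,263]],.062)[0].round(4),cast(c,[[426.4,228],[426.4,263],[426.4,299]],.012).round(4).tolist())
for v in (227,228,229,298,299,300): 
    a=c['color'][v,415:440].astype(int); r=a[:,0]-a[:,1:].max(1); print(v,r.tolist())
E
```

```text
[[108, 109, 110], [105, 106, 106], [117, 118, 116], [136, 137, 135], [144, 145, 143], [145, 145, 144], [145, 145, 144], [145, 145, 144], [145, 145, 144], [145, 145, 144], [144, 145, 144], [145, 145, 144], [142, 143, 141], [131, 132, 130], [113, 113, 111], [102, 103, 102], [102, 104, 103], [89, 92, 91], [61, 68, 63], [38, 57, 42], [37, 73, 44], [43, 94, 55], [45, 97, 57], [40, 78, 48], [38, 70, 45], [43, 91, 53], [49, 111, 64], [50, 117, 66], [49, 116, 65], [52, 114, 67], [77, 116, 84], [114, 128, 116], [138, 141, 138], [145, 145, 144], [145, 145, 144], [145, 145, 144], [145, 145, 144], [145, 145, 144], [145, 145, 144], [145, 145, 144], [145, 145, 144], [141, 142, 140], [127, 127, 125], [105, 101, 98], [96, 90, 89], [105, 100, 100], [114, 96, 95], [124, 72, 71], [133, 54, 51], [138, 75, 73], [141, 114, 113], [144, 138, 137], [141, 141, 140], [128, 129, 127], [110, 111, 108], [99, 100, 97], [101, 102, 101], [110, 111, 111], [121, 122, 122], [134, 135, 133], [142, 143, 142], [144, 145, 144], [144, 145, 144], [144, 145, 144], [144, 145, 144], [144, 145, 144], [145, 145, 144], [144, 145, 
[... 422 characters left out ...]
, 112]]
[ 0.5203 -0.1949  0.062 ] [[0.5974, -0.1985, 0.012], [0.5222, -0.1988, 0.012], [0.4456, -0.1991, 0.012]]
227 [-1, -1, -2, -2, 0, 6, 23, 38, 42, 43, 42, 40, 38, 37, 35, 34, 30, 15, 4, -1, -2, -1, -2, -2, -2]
228 [-1, -2, -2, -1, -1, 4, 16, 27, 31, 31, 31, 31, 29, 28, 29, 28, 24, 13, 4, -1, -1, -2, -1, 0, -2]
229 [-1, -1, -1, -1, 0, 0, 3, 5, 6, 7, 7, 7, 8, 8, 8, 8, 7, 3, 1, 0, 0, -1, 0, -1, -1]
298 [-1, -2, 0, 0, 0, 2, 8, 13, 16, 15, 14, 16, 16, 13, 12, 10, 8, 4, 0, -2, 0, -1, -1, -1, 0]
299 [1, -1, -1, -1, 0, 9, 24, 37, 41, 39, 40, 40, 38, 38, 34, 31, 25, 13, 3, -1, -1, -1, -2, -2, -2]
300 [-2, -2, -1, 0, 1, 4, 20, 30, 33, 34, 32, 33, 32, 33, 30, 27, 23, 12, 2, -2, -2, -2, -1, -1, -1]
```

```bash
python3 - <<'E'
from h import *
c=bot.read_camera('scene')
cv2.imwrite('pics/crop2.png',cv2.resize(c['color'][270:390,140:260,::-1],(600,600),interpolation=cv2.INTER_CUBIC))
c=bot.read_camera('top'); w=cloud(c)
print(w[225:231,426,:].round(3).tolist(),w[296:303,426,:].round(3).tolist(), w[263,418:442,1:].round(3).tolist())
E
```

```text
[[0.605, -0.2, -0.002], [0.603, -0.2, 0.0], [0.6, -0.198, 0.012], [0.597, -0.198, 0.01], [0.595, -0.197, 0.013], [0.593, -0.197, 0.017]] [[0.452, -0.199, 0.009], [0.45, -0.198, 0.012], [0.448, -0.197, 0.016], [0.446, -0.199, 0.01], [0.443, -0.201, -0.001], [0.441, -0.201, -0.0], [0.439, -0.2, 0.003]] [[-0.181, 0.013], [-0.183, 0.013], [-0.184, 0.016], [-0.187, 0.012], [-0.189, 0.012], [-0.191, 0.013], [-0.193, 0.017], [-0.186, 0.064], [-0.188, 0.067], [-0.19, 0.064], [-0.201, 0.017], [-0.205, 0.01], [-0.206, 0.015], [-0.208, 0.017], [-0.211, 0.011], [-0.212, 0.015], [-0.214, 0.016], [-0.207, 0.061], [-0.209, 0.063], [-0.211, 0.065], [-0.224, 0.009], [-0.226, 0.009], [-0.229, 0.007], [-0.23, 0.011]]
```

View pics/crop2.png

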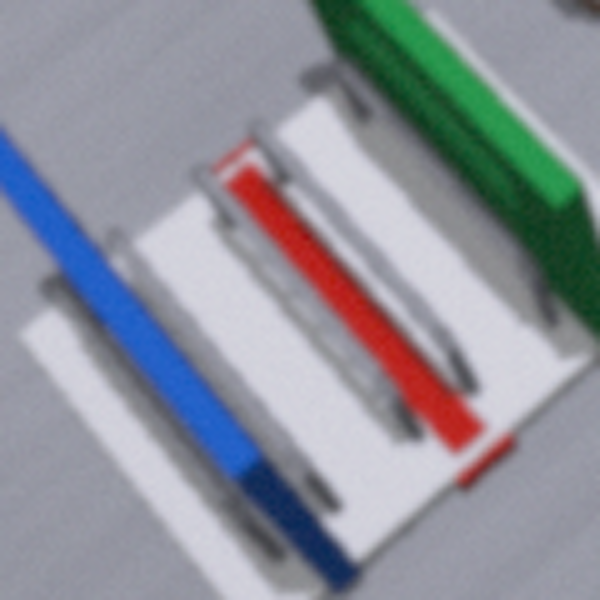

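Emit:
drive_tool([
  [0.747,-0.896,0.1],
  [0.747,-0.896,0.1],
  [0.747,-0.896,0.1],
  [0.747,-0.896,0.1],
  [0.747,-0.896,0.1],
  [0.747,-0.896,0.1],
  [0.747,-0.896,0.1],
  [0.747,-0.896,0.1],
], claw=[45,45,45,45,45,45,45,45], yaw=[-0.474,-0.474,-0.474,-0.474,-0.474,-0.474,-0.474,-0.474], newtons=50)

```text
time: 1.12
tool_pos: [0.3744, 0.3987, 0.4337]
tcp_rot: [1.834, 2.551, 0.001]
wrist_force: [0.6, 1.0, -0.7]
width: 0.525
grip_force: 0.0
```

Emit:
drive_tool([
  [0.32,-0.38,0.05],
  [0.32,-0.38,0.05],
  [0.32,-0.38,0.05],
  [0.32,-0.38,0.05],
  [0.32,-0.38,0.05],
  [0.32,-0.38,0.05],
  [0.32,-0.38,0.05],
  [0.32,-0.38,0.05],
], claw=[45,45,45,45,45,45,45,45], yaw=[-0.154,-0.154,-0.154,-0.154,-0.154,-0.154,-0.154,-0.154])

```text
time: 1.78
tool_pos: [0.5349, 0.2085, 0.4585]
tcp_rot: [2.39, 2.039, 0.001]
wrist_force: [0.1, 0.1, 0.1]
width: 0.527
grip_force: 0.0
```

```bash
cat >> h.py <<'E'
def pose():
    s=bot.read_state(); r=s['tcp_rot']
    R=cv2.Rodrigues(np.array(r,float))[0]
    return s['time'],np.array(s['tool_pos']).round(4),'yangle',np.degrees(np.arctan2(R[1,1],R[0,1])).round(2),'z',R[:,2].round(3),s['width'],s['grip_force'],s['wrist_force'].round(1)
E
python3 - <<'E'
from h import *
print(pose())
E
```

```text
(1.7833, array([0.5349, 0.2085, 0.4585]), 'yangle', np.float64(-9.06), 'z', array([ 0.001,  0.   , -1.   ]), 0.5274529063214219, 0.0, array([0.1, 0.1, 0.1]))
```

Emit:
drive_tool([
  [0,0,-0.187],
  [0,0,-0.187],
  [0,0,-0.187],
  [0,0,-0.187],
  [0,0,-0.187],
  [0,0,-0.187],
  [0,0,-0.187],
  [0,0,-0.187],
], claw=[45,45,45,45,0,0,0,0], yaw=[0,0,0,0,0,0,0,0], newtons=50)

```text
time: 2.45
tool_pos: [0.5344, 0.2112, 0.3679]
tcp_rot: [2.384, 2.044, 0.008]
wrist_force: [-0.2, 0.6, 5.6]
width: 0.131
grip_force: 51.2
```

Emit:
drive_tool([
  [0,0,0],
  [0,0,0],
], claw=[0,0], yaw=[0,0])

```text
time: 2.62
tool_pos: [0.5345, 0.2112, 0.3679]
tcp_rot: [2.385, 2.044, 0.008]
wrist_force: [-2.1, 2.3, 5.9]
width: 0.131
grip_force: 51.5
```

```bash
python3 - <<'E'
from h import *
print(pose()); c=bot.read_camera('scene')
cv2.imwrite('pics/g.png',cv2.resize(c['color'][60:260,290:490,::-1],(600,600),interpolation=cv2.INTER_CUBIC))
E
```

```text
(2.6167, array([0.5345, 0.2112, 0.3679]), 'yangle', np.float64(-8.81), 'z', array([ 0.005,  0.003, -1.   ]), 0.13093297340213558, 51.54705047607422, array([-2.1,  2.3,  5.9]))
```

View pics/g.png

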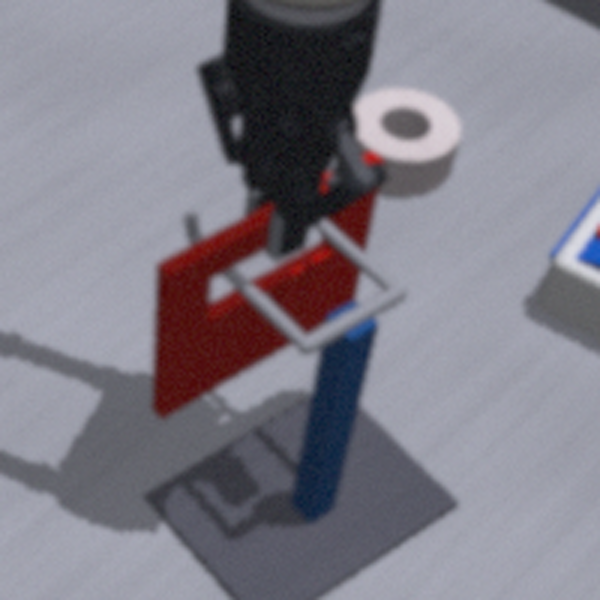

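Emit:
drive_tool([
  [0,0,0.022],
  [0,0,0.044],
  [0,0,0.044],
  [0,0,0.044],
], claw=[0,0,0,0], yaw=[0,0,0,0])

```text
time: 3.0
tool_pos: [0.534, 0.2104, 0.3879]
tcp_rot: [2.385, 2.043, 0.003]
wrist_force: [-0.5, -0.1, -3.1]
width: 0.129
grip_force: 50.3
```

```bash
python3 - <<'E'
from h import *
print(pose()); c=bot.read_camera('top')
print(top_rect(c,'red',.243,.23,.27,(.4,.62,.1,.32)))
w=cloud(bot.read_camera('scene')) 
E
```

```text
(3.0, array([0.534 , 0.2104, 0.3879]), 'yangle', np.float64(-8.82), 'z', array([ 0.002,  0.001, -1.   ]), 0.12877488533959844, 50.27367353439331, array([-0.5, -0.1, -3.1]))
(207, [526.3, 155.5, 56.3, 12.1, 80.9])
```

Emit:
drive_tool([
  [-0.04,0.006,0],
  [-0.1,0.016,0],
  [-0.16,0.025,0],
  [-0.16,0.025,0],
  [-0.16,0.025,0.08],
  [-0.16,0.025,0.15],
  [-0.16,0.025,0.15],
], claw=[0,0,0,0,0,0,0], yaw=[0,0,0,0,0,0,0])

```text
time: 3.68
tool_pos: [0.4551, 0.2236, 0.4691]
tcp_rot: [2.382, 2.042, 0.018]
wrist_force: [3.1, 1.5, -0.5]
width: 0.133
grip_force: 50.6
```

Emit:
drive_tool([
  [0,0,0.07],
  [0.01,-0.06,0.07],
  [0.02,-0.12,0.07],
  [0.03,-0.18,0.07],
  [0.04,-0.24,0.07],
  [0.05,-0.3,0.07],
  [0.06,-0.36,0.07],
  [0.07,-0.42,0.07],
], claw=[0,0,0,0,0,0,0,0], yaw=[0,-0.035,-0.07,-0.105,-0.14,-0.175,-0.21,-0.245])

```text
time: 4.35
tool_pos: [0.4887, 0.0113, 0.4957]
tcp_rot: [-2.981, -0.991, 0.001]
wrist_force: [1.1, 0.4, -3.6]
width: 0.13
grip_force: 50.5
```

```bash
python3 - <<'E'
from h import *
print(pose())
E
```

```text
(4.35, array([0.4887, 0.0113, 0.4957]), 'yangle', np.float64(-53.22), 'z', array([-0.001, -0.   , -1.   ]), 0.13003520251388875, 50.45978486537933, array([ 1.1,  0.4, -3.6]))
```

Emit:
drive_tool([
  [0.01,-0.07,0],
  [0.02,-0.14,0],
  [0.03,-0.21,0],
  [0.045,-0.28,0],
  [0.055,-0.35,0],
  [0.066,-0.4,0],
  [0.066,-0.42,0],
  [0.066,-0.42,0],
], claw=[0,0,0,0,0,0,0,0], yaw=[-0.035,-0.07,-0.105,-0.14,-0.175,-0.203,-0.203,-0.203])

```text
time: 5.02
tool_pos: [0.5217, -0.1995, 0.4952]
tcp_rot: [-3.142, -0.012, 0.003]
wrist_force: [0.2, 1.4, -3.2]
width: 0.132
grip_force: 50.5
```

Emit:
drive_tool([
  [0,0,-0.05],
  [0,0,-0.09],
  [0,0,-0.09],
  [0,0,-0.09],
], claw=[0,0,0,0], yaw=[0,0,0,0])

```text
time: 5.35
tool_pos: [0.5211, -0.1959, 0.4499]
tcp_rot: [-3.139, -0.018, 0.006]
wrist_force: [0.3, 0.1, -2.3]
width: 0.136
grip_force: 50.5
```

```bash
python3 - <<'E'
from h import *
print(pose())
for n in('scene','top'):
    c=bot.read_camera(n); w=cloud(c); m=masks(c)['red']&(w[...,2]>.12)&(w[...,1]<-.1)
    p=w[m]; print(len(p),np.nanpercentile(p,[1,50,99],axis=0).round(4).tolist())
    save(c,n+'2')
    v,u=np.nonzero(m); print([u.min(),u.max(),v.min(),v.max()])
E
```

```text
(5.35, array([ 0.5211, -0.1959,  0.4499]), 'yangle', np.float64(-89.34), 'z', array([-0.004,  0.002, -1.   ]), 0.13556844447930322, 50.461682081222534, array([ 0.3,  0.1, -2.3]))
1541 [[0.4978, -0.2036, 0.1902], [0.5679, -0.1987, 0.2957], [0.5994, -0.1908, 0.3477]]
[np.int64(146), np.int64(219), np.int64(225), np.int64(322)]
1052 [[0.4459, -0.1997, 0.1984], [0.5496, -0.1894, 0.2514], [0.5963, -0.1599, 0.4203]]
[np.int64(428), np.int64(461), np.int64(211), np.int64(303)]
```

View pics/scene2.png

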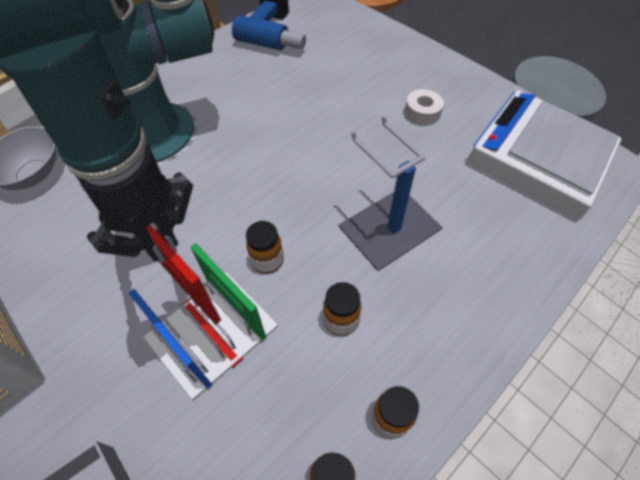

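View pics/top2.png

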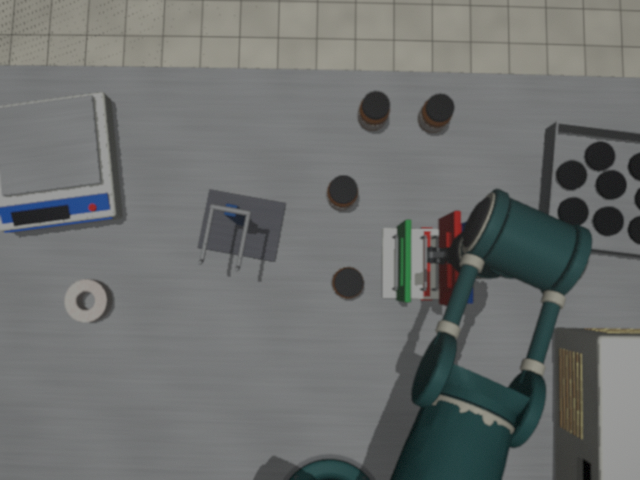

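Emit:
drive_tool([
  [0,0,0],
  [0,0,0],
  [0,0,0],
], claw=[0,0,0], yaw=[0,0,0])

```text
time: 5.7
tool_pos: [0.5219, -0.197, 0.453]
tcp_rot: [3.141, 0.016, 0.003]
wrist_force: [-0.5, -0.3, -2.7]
width: 0.129
grip_force: 50.5
```

```bash
cat >> h.py <<'E'
def face(zlo,zhi):
    for n in('top','scene'):
        P=[]
        for _ in range(3):
            c=bot.read_camera(n); w=cloud(c); m=masks(c)['red'].astype(np.uint8)
            m=cv2.erode(m,np.ones((3,3)))>0
            m&=(w[...,2]>zlo)&(w[...,2]<zhi)&(abs(w[...,1]+.198)<.03); P.append(w[m])
        p=np.concatenate(P); A=np.c_[np.ones(len(p)),p[:,0]-.5215,p[:,2]-.012]
        k=np.ones(len(p),bool)
        for _ in range(6):
            s=np.linalg.lstsq(A[k],p[k,1],rcond=None)[0]; r=p[:,1]-A@s; k=abs(r)<2.5*np.median(abs(r[k]))+.0005
        print(n,k.sum(),'y at floor, yaw slope, tilt slope',s.round(4),'xrange',np.percentile(p[:,0],[.5,99.5]).round(4),'zrange',np.percentile(p[:,2],[.5,99.5]).round(4))
E
python3 - <<'E'
from h import *
print(pose()); face(.16,.29)
E
```

```text
(5.7, array([ 0.5219, -0.197 ,  0.453 ]), 'yangle', np.float64(-89.43), 'z', array([ 0.002, -0.001, -1.   ]), 0.12886993709056085, 50.50493359565735, array([-0.5, -0.3, -2.7]))
top 993 y at floor, yaw slope, tilt slope [-0.189   0.0116 -0.0051] xrange [0.4469 0.5929] zrange [0.2088 0.2895]
scene 1504 y at floor, yaw slope, tilt slope [-0.1993  0.041  -0.0185] xrange [0.5083 0.6013] zrange [0.1931 0.2895]
```

Emit:
drive_tool([
  [0,-0.004,-0.06],
  [0,-0.004,-0.12],
  [0,-0.004,-0.17],
  [0,-0.004,-0.198],
  [0,-0.004,-0.198],
  [0,-0.004,-0.198],
  [0,-0.004,-0.198],
], claw=[0,0,0,0,0,0,0], yaw=[-0.002,-0.002,-0.002,-0.002,-0.002,-0.002,-0.002])

```text
time: 6.58
tool_pos: [0.5223, -0.1994, 0.3541]
tcp_rot: [3.141, 0.005, 0.003]
wrist_force: [0.2, 0.6, -2.0]
width: 0.13
grip_force: 50.4
```

```bash
python3 - <<'E'
from h import *
print(pose()); face(.07,.19)
c=bot.read_camera('scene')
cv2.imwrite('pics/s3.png',cv2.resize(c['color'][230:390,130:290,::-1],(600,600),interpolation=cv2.INTER_CUBIC))
E
```

```text
(6.5833, array([ 0.5223, -0.1994,  0.3541]), 'yangle', np.float64(-89.81), 'z', array([ 0.002, -0.001, -1.   ]), 0.1297148477342958, 50.386971831321716, array([ 0.2,  0.6, -2. ]))
top 899 y at floor, yaw slope, tilt slope [-0.1949 -0.0111  0.0137] xrange [0.45   0.5933] zrange [0.0819 0.1893]
scene 1001 y at floor, yaw slope, tilt slope [-0.2076  0.0123  0.0099] xrange [0.5077 0.6032] zrange [0.0834 0.1892]
```

View pics/s3.png

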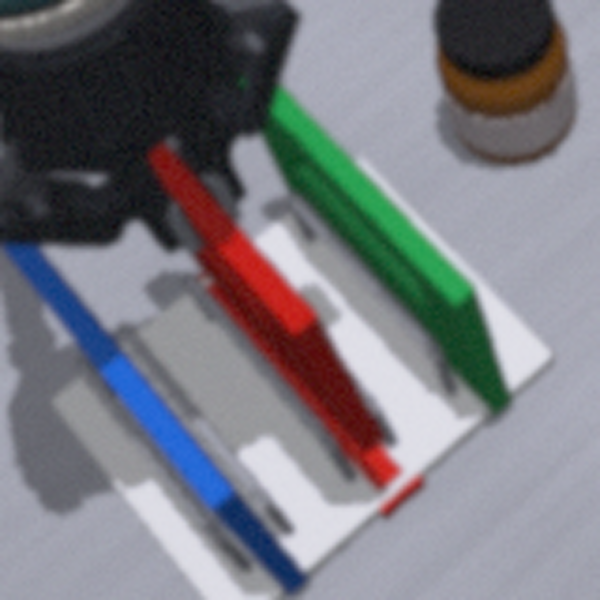

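Emit:
drive_tool([
  [0,0.002,0],
  [0,0.002,-0.02],
  [0,0.002,-0.04],
  [0,0.002,-0.06],
  [0,0.002,-0.07],
  [0,0.002,-0.07],
], claw=[0,0,0,0,0,0], yaw=[0,0,0,0,0,0])

```text
time: 7.43
tool_pos: [0.5206, -0.1976, 0.3147]
tcp_rot: [-3.14, -0.005, 0.007]
wrist_force: [-0.2, 1.1, -3.4]
width: 0.129
grip_force: 50.4
```

Emit:
drive_tool([
  [0,0,-0.02],
  [0,0,-0.035],
  [0,0,-0.05],
  [0,0,-0.058],
  [0,0,-0.064],
  [0,0,-0.066],
  [0,0,-0.066],
], claw=[0,0,0,0,0,0,0], yaw=[0,0,0,0,0,0,0])

```text
time: 8.02
tool_pos: [0.5215, -0.1981, 0.2861]
tcp_rot: [-3.141, -0.005, 0.002]
wrist_force: [-5.2, 1.7, 6.1]
width: 0.136
grip_force: 52.0
```

```bash
python3 - <<'E'
from h import *
print(pose()); face(.02,.13)
E
```

```text
(8.0167, array([ 0.5215, -0.1981,  0.2861]), 'yangle', np.float64(-89.81), 'z', array([-0.001,  0.   , -1.   ]), 0.13617869377516606, 51.968953013420105, array([-5.2,  1.7,  6.1]))
top 351 y at floor, yaw slope, tilt slope [-0.1932  0.0108 -0.001 ] xrange [0.4772 0.5924] zrange [0.0496 0.1281]
scene 793 y at floor, yaw slope, tilt slope [-0.2046  0.0344 -0.0094] xrange [0.5092 0.6011] zrange [0.0217 0.1293]
```

Emit:
drive_tool([
  [0,0,0],
  [0,0,0],
  [0,0,0],
  [0,0,0],
  [0,0,0],
  [0,0,0],
], claw=[0,0,32,32,32,32], yaw=[0,0,0,0,0,0])

```text
time: 8.82
tool_pos: [0.5219, -0.1982, 0.2849]
tcp_rot: [3.141, 0.005, 0.001]
wrist_force: [-0.6, -0.2, 1.0]
width: 0.376
grip_force: 0.0
```

Emit:
drive_tool([
  [0,0,0.03],
  [0,0,0.07],
  [0,0,0.12],
  [0,0,0.18],
  [0,0,0.24],
  [0,0,0.3],
  [0,0,0.3],
  [0,0,0.3],
], claw=[32,32,32,32,32,32,32,32], yaw=[0,0,0,0,0,0,0,0])

```text
time: 9.48
tool_pos: [0.5224, -0.1984, 0.4376]
tcp_rot: [3.139, 0.005, 0.008]
wrist_force: [-0.3, -0.4, -0.5]
width: 0.379
grip_force: 0.0
```

```bash
python3 - <<'E'
from h import *
print(pose()); face(.02,.17)
c=bot.read_camera('scene')
cv2.imwrite('pics/s4.png',cv2.resize(c['color'][200:400,100:300,::-1],(600,600),interpolation=cv2.INTER_CUBIC))
for k,z,b in(('green',.142,(.4,.65,-.2,-.08)),('blue',.142,(.4,.65,-.3,-.22))): print(k,top_rect(c,k,z,.130,.16,b))
E
```

```text
(9.4833, array([ 0.5224, -0.1984,  0.4376]), 'yangle', np.float64(-89.81), 'z', array([ 0.005, -0.002, -1.   ]), 0.378700263769901, 0.0, array([-0.3, -0.4, -0.5]))
top 1577 y at floor, yaw slope, tilt slope [-0.1926 -0.0083 -0.0162] xrange [0.4448 0.5946] zrange [0.06   0.1474]
scene 2764 y at floor, yaw slope, tilt slope [-0.2067 -0.0006  0.0457] xrange [0.4461 0.601 ] zrange [0.0271 0.1454]
green (722, [525.3, -142.1, 163.3, 13.1, -0.1])
blue (741, [524.4, -260.0, 163.9, 12.0, 0.1])
```

View pics/s4.png

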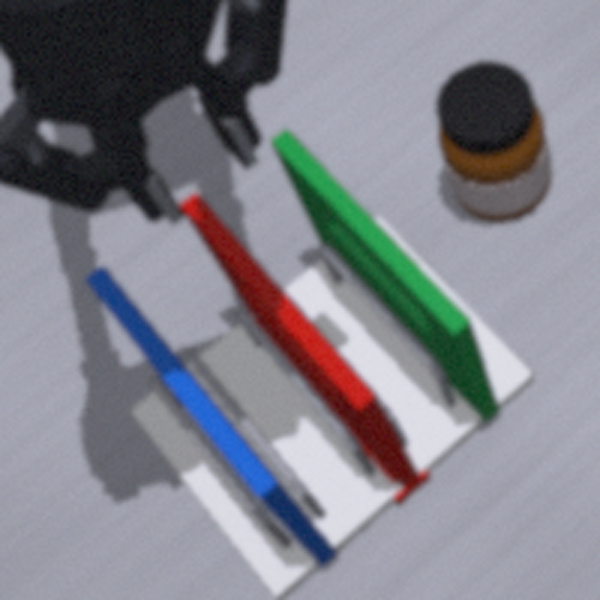

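The picture shows the red board standing in the middle slot, with its top edge running from about (190,205) to (365,400) and in line with the tab at (410,485). The blue and green boards haven't moved and the gripper is clear.

```bash
python3 -c "
from workcell import bot
print(bot.finish_job())"
```

```text
the job is handed in; nothing more can be done
None
```

The red board is standing upright on the floor of the red-marked slot and has been released. The other boards measured unmoved, nothing touched the jars, and the job is handed in; the hand-in call gave no verdict.

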